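Hang the last vial carrier in the ultrasonic bath

ROBOT

A 6-joint arm with a two-finger parallel gripper is mounted at the origin on the work surface. World frame = base frame: x ahead of the robot, y to its left, z up, the work surface at z = 0. Lengths are in m, angles in rad, forces in N, time in s.
With the tool pointing down it reaches from about 0.275 to 0.725 m from the base axis. Payload 5.6 kg.
Tool frame: the origin (TCP) lies midway between the tips of the shut fingers; the grasp point (between the pads) lies robot.grip_point_offset behind it (robot.grip_point_offset is the distance from the TCP to the grasp point, in m); z points along the fingers, y is the line along which they close (so a half turn about z gives the same grasp; the last joint's range is limited). The gripper opens to 85 mm and grips with 20 to 120 N. Pads are 22 mm wide; open, the fingers measure 114 mm over their backs; the gripper's body (76 mm by 85 mm) begins 54 mm behind the grasp point. The pads swing forward as they close: fully open they stand 13 mm farther back than shut.
Start: joints at [-0.93, 0.255, 0.108, 0, -1.424, -0.285], TCP at [0.192, -0.516, 0.192] pointing down, gripper open.
Joint ranges: [-2.95, 2.95], [-1.21, 1.97], [-1.09, 1.5], [-2.87, 1.71], [-2.94, -0.07], [-3.05, 3.05]. Speed limits (rad/s): [2.57, 2.57, 3.14, 3.14, 3.14, 3.14].

INTERFACE

Orientations are given as a unit quaternion [x, y, z, w].
In Python, from bench import monitor, grab_frame, camera_info, order, robot gives the robot as it stands. The module is installed in compiled form; this text tells all that it offers.
- The arm moves only by the tool apply_moves, never from a script. Its argument "series" is one flat list of numbers, 7 for each row, row after row: the shift along the tool's x, y, z in mm, then the turn, a rotation vector about the tool's x, y, z in rad, then the opening, from 0 (shut) to 1 (fully open). In form: [tx, ty, tz, ax, ay, az, claw, tx, ty, tz, ax, ay, az, claw, ...]. A call has 1 to 20 rows; each row shifts and turns the commanded pose from where the row before left it, along the tool's axes as they then stand; what a row does not reach is not made up. A row lasts 1/12 s, in which the tool goes at most 41.7 mm and 7.16 degrees, less where a joint would pass 70% of its speed; a pose out of reach is approached as far as the arm can. A call is refused whole if a number of a shift passes 41.7 or a number of a turn 0.125, either way. A call with a gripper value outside its range is refused whole. The fingers move at their own pace and stop on an object; "squeeze" is the grip in N (left out, the last holds). Time passes only in rows, so rows that do not move let the fingers close. It gives the time, the measured TCP pose, the force, the opening and the grip force at its end, in the units of the state.
- monitor.state(): the state, without advancing time (a new reading comes with each control period).
- grab_frame(name): name is "scene" or "top"; returns (picture, depth): 384x512x3 uint8, red, green, blue; 384x512 float32, m along the optical axis (not along the pixel's ray), 0 where there is no reading.
- camera_info(name): a dict with "fx", "fy", "cx", "cy" (pixels), "k1" (the pictures are not rectified: a ray, as slopes to the right and down, at radius r is drawn at 1 + k1 r^2 times it, then the intrinsics apply), "camera_from_world" (4x4, takes a point from world to camera coordinates). Camera axes: x right, y down, z forward; pixel columns grow to the right and rows downward; lengths in m; the calibration is good to about 2 mm. A picture is of the moment at which its call begins. camera_info takes no time and is no camera call.
- order.sign_off(): hands the job in; it is judged then, once.
The state is a dict: "clock": time; "joints": joint angles; "joint_velocities": joint speeds; "effort": joint torques, N m; "tool_pos": TCP position; "tcp_rot": TCP orientation; "ft_force": force on the tool from outside, world axes, zero at the start; "torque": the same for the moment, N m; "width": finger opening in m; "finger_force": force on a finger pad.
Only numpy, scipy, OpenCV 4.12 (cv2) and the standard library are available. Lean on these libraries where they do the work, as an engineer would, in place of code of your own. Each camera call takes 0.05 s, during which the arm holds its last target. There are 200 camera calls.

TASK

Take the vial carrier that stands on the small tray and hang it over the rail on the ultrasonic bath, lowering it gently between the two carriers that already hang there, without shifting those, until its hook bar has dropped fully home in the slot of the grey saddle; only then let go. The saddle can sit a little off the middle of the gap, so feel for the slot with light pressure instead of forcing the carrier down, and leave the beaker and the bottle alone.

Things in the scene. Friction and masses are not known exactly. Their poses are not given: they have to be found in the camera images.
- carrier: loose steel vial carrier standing upright on the tray, 0.13 to 0.21 kg, 134 mm tall. Origin: centre of the basket's underside, z up, hook on the +x side. Basket x -17..17, y -14..14, z 0..45 mm (vial caps to 62). The same shape as the two hanging ones
- carrier_grip (a point): middle of the carrier's white grip block, at x 12, y 0, z 115 mm of the carrier, same axes. Block x 6..18, y -8..8, z 88..134 mm of the carrier: take it from above, fingers closing along the carrier's x (12 mm thick)
- carrier_hook (a point): middle of the hook bar's underside, at x 32.75, y 0, z 80 mm of the carrier. Hook parts, all 8 mm wide in y: level bar x 6..48.5, z 80..88; inner leg x 17..21, z 0..80; outer leg x 44.5..48.5, z 62..80 (23.5 mm free between the legs)
- left_carrier: steel vial carrier already hanging on the bare rail, left of the free place (+y of the rail), only hooked on, loose. Same shape, sizes and frame as carrier. Its centre lies about 39 mm from the rail's middle, so the gap between the two hanging baskets is about 50 mm for the 28 mm basket
- right_carrier: steel vial carrier already hanging on the bare rail, right of the free place (-y of the rail), only hooked on, loose. Same shape, sizes and frame as carrier. Its centre lies about 39 mm from the rail's middle, so the gap between the two hanging baskets is about 50 mm for the 28 mm basket
- rail: flat aluminium strip fixed on the bath's far wall, 20 (x) by 170 (y) by 4 mm, underside 140 mm above the bench. Origin: centre of its underside, z up, y along it, +x away from the tank; the wall below is 20 mm thick too. A hung carrier has the rail's orientation: basket in the tank, outer leg on the +x side. Home in the slot its origin is at x about -33, z -73 mm of the rail
- saddle_zone (a point): middle of the strip's top (z 4 mm of the rail). Here sits the rigid grey saddle, 20 (x) by 44 (y) mm, top 15 mm above this point, with one slot across it in its middle: 10 mm wide in y, floor 3 mm above this point, open to +-x. The saddle's middle is unmeasured, -7 to +7 mm in y from this point; it stays put. Feel with a few N; 35 N is too much
- bath: fixed steel ultrasonic bath with an open, empty tank, case 220 (x) by 300 (y) by 140 mm high, walls 20 mm, tank floor at z 45 mm. Origin: centre of its underside; the rail lies on its +x wall
- tray: fixed flat aluminium tray 130 by 130 by 6 mm on which the carrier stands; origin: centre of its underside
- beaker: loose glass beaker, 68 mm across, 85 mm tall, bystander; origin: centre of its underside
- reagent: loose amber bottle, 62 mm across, 150 mm tall, bystander; origin: centre of its underside
Mind the look-alikes: they are no part of the job. Leave any black look-alike of the left_carrier alone.

How it is judged:
On the way, in this order (a step that is already met when the one before it is completed fails the run):
1. the carrier is held in the fingers and lifted off its tray (z of carrier in the frame of tray above 0.05 m and contact force between carrier and the fingers above 1 N), for 0.2 s.
2. the hook bar is fully home in the saddle's slot while the fingers still hold the carrier (z of carrier in the frame of rail between -0.0765 and -0.0705 m and x of carrier in the frame of rail between -0.037 and -0.028 m and y of carrier in the frame of rail between -0.011 and 0.011 m and angle between carrier's own z axis and vertical below 0.08 rad and contact force between carrier and the fingers above 1 N), for 0.2 s.
At the end, for the whole second after the job is handed in: The carrier hangs released and still, its hook bar on the slot floor: origin 70.5-76.5 mm below the rail's underside, 28-37 mm to its tank side, within 11 mm of its middle, tilt under 0.08 rad. Both neighbours hang within 10 mm of their start, tilt under 0.15 rad (z of carrier in the frame of rail between -0.0765 and -0.0705 m and x of carrier in the frame of rail between -0.037 and -0.028 m and y of carrier in the frame of rail between -0.011 and 0.011 m and angle between carrier's own z axis and vertical below 0.08 rad and distance of each of left_carrier, right_carrier from where it was at the start of the episode below 0.01 m and angle between each of left_carrier, right_carrier's own z axis and vertical below 0.15 rad and linear speed of carrier below 0.02 m/s and contact force between carrier and the fingers below 0.1 N); the robot touches nothing.
It fails at once if the carrier is pressed on the rail or its saddle with more than 35 N (contact force between carrier and rail above 35 N).
It fails at once if a hanging neighbour is shifted by more than 10 mm or tipped (distance of any of left_carrier, right_carrier from where it was at the start of the episode above 0.01 m or angle between any of left_carrier, right_carrier's own z axis and vertical above 0.15 rad).
It fails at once if the beaker or the bottle is moved by more than 15 mm (distance of any of beaker, reagent from where it was at the start of the episode above 0.015 m).
It also fails if it takes over 48 s, if anything falls off the work surface, if the arm or the gripper's body presses on something with over 40 N, if the wrist force passes 120 N, or if a joint passes its speed limit or range.

## Working session

There is one attempt and no reset: what is moved stays moved. The work goes in short steps, Python scripts to look and compute and a tool call to move; the robot and the scene stay as the last step left them, time stands still between calls to the robot, and variables do not carry over. Pictures are saved under pics/ and viewed, at most 10 in all, crops included, and the job is handed in when it is done.

Besides the shell and the picture viewer there is one more tool, called in YAML: its name, and indented under it one key for each argument. apply_moves: Moves the arm, as the interface text tells. Its arguments: {"type":"object","properties":{"series":{"type":"array","items":{"type":"number"}},"squeeze":{"type":"number"}},"required":["series"]}

```bash
mkdir -p pics; cat > h.py <<'E'
import numpy as np, cv2
from bench import monitor, grab_frame, camera_info, order, robot
def snap(n,tag):
    p,d=grab_frame(n); np.savez(f'{tag}.npz',p=p,d=d); cv2.imwrite(f'pics/{tag}.png',p[:,:,::-1]); return p,d
def rays(n,uv):
    c=camera_info(n); uv=np.atleast_2d(np.array(uv,float))
    K=np.array([[c['fx'],0,c['cx']],[0,c['fy'],c['cy']],[0,0,1]])
    s=cv2.undistortPoints(uv[:,None],K,np.array([c['k1'],0,0,0.]))[:,0]
    M=np.array(c['camera_from_world']); R,t=M[:3,:3],M[:3,3]
    return -R.T@t, np.c_[s,np.ones(len(s))]@R   # origin, dirs (depth-scaled)
def onplane(n,uv,z):
    o,d=rays(n,uv); return o+d*((z-o[2])/d[:,2])[:,None]
def cloud(n,d):
    v,u=np.mgrid[:384,:512]; o,r=rays(n,np.c_[u.ravel(),v.ravel()])
    return (o+r*d.ravel()[:,None]).reshape(384,512,3)
E
python3 - <<'E'
from h import *
for n in('scene','top'):
    snap(n,n+'0'); c=camera_info(n); print(n,c['fx'],c['k1'],rays(n,[[256,192]]))
print(monitor.state(), robot.grip_point_offset)
a=cv2.imread('pics/scene0.png');b=cv2.imread('pics/top0.png')
E
```

```text
scene 371.4493396146476 0.026038789977061366 (array([0.89480811, 0.66530904, 0.7372855 ]), array([[-0.38797679, -0.6249637 , -0.67747013]]))
top 349.3851967072721 -0.03981618264559945 (array([0.42940553, 0.07417534, 0.98550205]), array([[ 0.17571869, -0.0014115 , -0.9845953 ]]))
{'clock': 0.1, 'joints': array([-9.30444892e-01,  2.55678856e-01,  1.07132232e-01, -4.21046812e-04,
       -1.42385782e+00, -2.84601781e-01]), 'joint_velocities': array([-1.43264980e-03, -2.48148755e-03,  2.76343242e-03, -1.16249829e-03,
       -9.65958423e-04,  1.11790701e-05]), 'effort': array([-2.50699428e-03, -3.87603128e+01,  2.38472897e+01,  5.37796184e+00,
       -3.80814090e-03, -1.08769262e-05]), 'tool_pos': array([ 0.19144281, -0.51507926,  0.19139049]), 'tcp_rot': array([-1.76907770e-01,  9.84227083e-01,  8.12496954e-04, -1.72387795e-04]), 'ft_force': array([-0.48340879,  0.65878675,  0.7149445 ]), 'torque': array([0.01374699, 0.03864702, 0.05109245]), 'finger_force': 0.0, 'width': 0.08541218464603358} 0.0187
```

View pics/scene0.png

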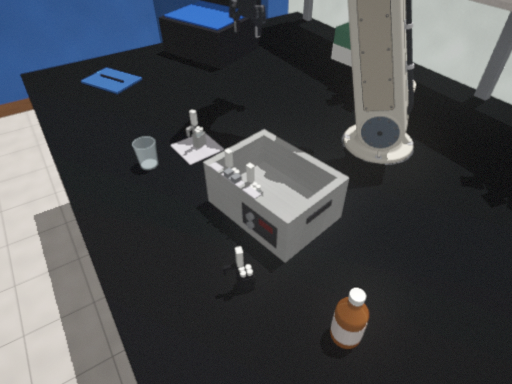

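View pics/top0.png

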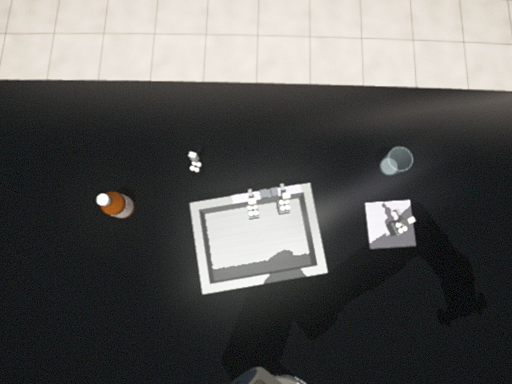

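The scene view shows the tray at about (197,148) with a carrier on it. The bath rail has two hanging carriers at (230,165) and (250,178), and a dark carrier stands on the bench at (240,262). In the top view the carriers are at tray (400,220), rail (252,205) and (285,200), and bench (194,160). The one on the tray fits the description (steel, standing on the small tray). The bench one is the black look-alike. I'll confirm this in an enlarged crop.

```bash
python3 - <<'E'
from h import *
T=cv2.imread('pics/top0.png');S=cv2.imread('pics/scene0.png')
f=lambda I,x,y,w,h:cv2.resize(I[y:y+h,x:x+w],(400,300),interpolation=cv2.INTER_CUBIC)
cv2.imwrite('pics/c1.png',np.vstack([np.hstack([f(T,355,190,72,54),f(T,232,172,72,54)]),np.hstack([f(S,162,100,72,54),f(S,210,140,72,54)])]))
d=np.load('top0.npz')['d'];P=cloud('top',d)
d2=np.load('scene0.npz')['d'];Q=cloud('scene',d2)
for nm,X in(('top',P),('scene',Q)):
    z=X[...,2]; print(nm,'tank rim-ish',np.median(z[(z>.12)&(z<.15)]))
# bench rim: mask z 0.13-0.15 from top
m=((P[...,2]>.132)&(P[...,2]<.150)).astype(np.uint8);m[:,:150]=0;m[:,345:]=0
pts=P[m>0][:,:2].astype(np.float32);r=cv2.minAreaRect(pts*1000);print('rim',r, len(pts))
# tray: bright pixels of low height
im=np.load('top0.npz')['p'];m=((im.min(2)>90)).astype(np.uint8);
m=(P[...,2]<.02)&(P[...,2]>0.002);m[:,:355]=0;m[:190]=0;m[255:]=0;m[:,425:]=0
r=cv2.minAreaRect(P[m][:,:2].astype(np.float32)*1000);print('tray',r)
for (u0,u1,v0,v1) in((370,425,195,245),(240,262,180,222),(275,296,180,215)):
    X=P[v0:v1,u0:u1].reshape(-1,3);U=np.array([(u,v) for v in range(v0,v1) for u in range(u0,u1)])
    k=X[:,2]>(.1 if u0>360 else .155)
    for a,b in zip(U[k],X[k]): print(a,np.round(b*1000),im[a[1],a[0]])
    print()
E
```

```text
top tank rim-ish 0.14051138904927674
scene tank rim-ish 0.13891995179340166
rim ((430.564453125, 60.506317138671875), (560.712890625, 301.03253173828125), 11.27531623840332) 3413
tray ((530.0142822265625, -308.79119873046875), (182.11514282226562, 208.3787078857422), 1.2360503673553467)
[372 212] [429.  74. 986.] [248 245 249]
[382 217] [429.  74. 986.] [246 244 248]
[410 217] [ 529. -310.  129.] [223 222 214]
[411 217] [ 528. -307.  140.] [251 251 247]
[412 217] [ 528. -309.  141.] [255 255 255]
[413 217] [ 529. -313.  138.] [240 240 233]
[406 218] [ 529. -309.  106.] [126 125 125]
[407 218] [ 527. -305.  122.] [151 154 150]
[408 218] [ 527. -304.  130.] [216 217 209]
[409 218] [ 526. -302.  140.] [251 249 245]
[410 218] [ 526. -305.  139.] [255 255 255]
[411 218] [ 526. -307.  140.] [255 255 255]
[412 218] [ 526. -309.  141.] [255 255 255]
[413 218] [ 526. -312.  140.] [255 255 255]
[403 219] [ 527. -304.  100.] [124 122 121]
[404 219] [ 526. -302.  112.] [122 123 122]
[405 219] [ 525. -300.  123.] [128 129 122]
[406 219] [ 523. -297.  136.] [129 128 126]
[407 219] [ 523. -298.  13
[... 9210 characters left out ...]
85]
[290 198] [429.  74. 986.] [144 143 140]
[281 199] [561.  13. 160.] [160 161 157]
[282 199] [558.  12. 182.] [158 157 151]
[283 199] [558.   9. 178.] [180 178 170]
[284 199] [559.   7. 178.] [181 181 173]
[285 199] [559.   5. 176.] [175 175 166]
[286 199] [559.   2. 173.] [184 183 178]
[287 199] [560.  -1. 170.] [193 191 186]
[288 199] [561.  -3. 166.] [185 186 177]
[281 200] [560.  12. 155.] [250 249 245]
[282 200] [558.  11. 167.] [226 225 218]
[283 200] [558.   8. 164.] [193 194 187]
[284 200] [559.   6. 162.] [192 190 183]
[285 200] [559.   3. 158.] [203 203 195]
[286 200] [560.   0. 156.] [233 233 229]
[284 211] [429.  74. 986.] [173 178 173]
[279 212] [429.  74. 986.] [158 159 153]
```

View pics/c1.png

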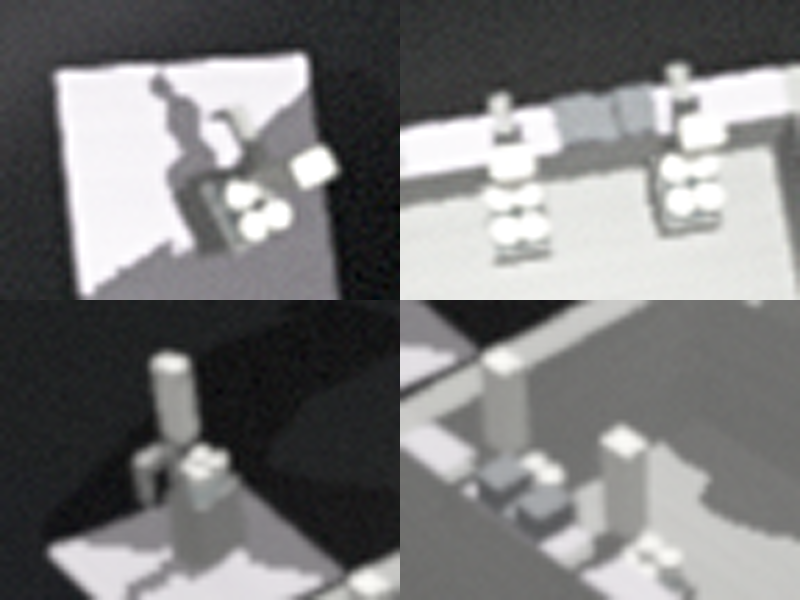

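The crop confirms it. The steel carrier with the white grip block stands on the tray: block top at (411,220), hook end near (397,211), caps near (402,228) in the top view. The grey saddle lies between the hanging carriers, about u 260–278, with its slot near u 269. Next I'll measure these in metric.

```bash
python3 - <<'E'
from h import *
f=np.load('top0.npz');im,d=f['p'],f['d'];P=cloud('top',d)*1000
H=im.astype(int); V,U=np.mgrid[:384,:512]
box=lambda a,b,c,e:(U>=a)&(U<b)&(V>=c)&(V<e)
# bath rim
m=box(180,335,176,300)&(P[...,2]>134)&(P[...,2]<148)
r=cv2.minAreaRect(P[m][:,:2].astype(np.float32));print('bath',r,m.sum())
# far outer edge: rim first row per column
e=[]
for u in range(195,308):
    g=np.where(m[:,u])[0]
    if len(g): e.append(P[g[0],u,:2])
e=np.array(e,np.float32);l=cv2.fitLine(e,cv2.DIST_HUBER,0,.5,.01).ravel();print('far edge',l,np.degrees(np.arctan2(-l[0],l[1])))
# blocks
def face(b,z0,z1):
    k=b&(P[...,2]>z0)&(P[...,2]<z1)&(im.min(2)>225)
    uv=np.c_[U[k],V[k]].mean(0); return uv,onplane('top',uv,(z0+z1)/2000)[0]*1000,k.sum()
L=face(box(240,262,190,212),193,203);R=face(box(275,296,185,205),193,203)
# exclude basement caps handled by z
print('L',L,'R',R); C=face(box(370,425,195,245),136,145);print('C',C)
dv=L[1][:2]-R[1][:2];th=np.arctan2(-dv[0],dv[1]);print('yaw neigh',np.degrees(th),np.linalg.norm(dv))
# saddle
k=box(256,282,182,202)&(P[...,2]>153)&(P[...,2]<166)&(im.min(2)>130)
sel=P[k];ex=np.array([np.cos(th),np.sin(th)]);ey=np.array([-ex[1],ex[0]])
mid=(L[1]+R[1])[:2]/2;q=(sel[:,:2]-mid)@np.c_[ex,ey];print('mid',mid)
for v in range(184,200):
    kk=k[v];print(v,[(u,*np.round((P[v,u,:2]-mid)@np.c_[ex,ey],0).astype(int),int(P[v,u,2])) for u in range(256,284) if P[v,u,2]>130 and 186<v<194])
# hook/caps of tray carrier
k=box(370,425,200,245)&(P[...,2]>80)&(P[...,2]<99);print('hook',[(U[i,j],V[i,j],*np.round(P[i,j]).astype(int)) for i,j in zip(*np.where(k))])
k=box(385,425,215,245)&(P[...,2]>62)&(P[...,2]<73)&(im.min(2)>200);uv=np.c_[U[k],V[k]].mean(0);print('caps',uv,k.sum(),onplane('top',uv,.068)*1000)
E
```

```text
bath ((473.8087158203125, 68.92864227294922), (227.73019409179688, 301.12762451171875), 11.152575492858887) 3260
far edge [ 1.9036448e-01 -9.8171347e-01  5.7594897e+02  9.5759789e+01] -169.02592
L (array([251.42105263, 200.63157895]), array([549.69692572,  82.98616031, 198.        ]), np.int64(38)) R (array([285.86111111, 195.        ]), array([564.74749304,   4.64318669, 198.        ]), np.int64(36))
C (array([410.9375, 219.625 ]), array([ 521.62192107, -306.5631112 ,  140.5       ]), np.int64(32))
yaw neigh 10.874673256844712 79.77556701820808
mid [557.22220938  43.8146735 ]
184 []
185 []
186 []
187 [(274, np.int64(30), np.int64(-20), 160), (275, np.int64(29), np.int64(-22), 159), (276, np.int64(29), np.int64(-24), 160), (280, np.int64(29), np.int64(-35), 150), (281, np.int64(28), np.int64(-37), 152), (282, np.int64(28), np.int64(-40), 152), (283, np.int64(27), np.int64(-42), 153)]
188 [(270, np.int64(29), np.int64(-10), 160), (271, np.int64(29), np.int64(-12), 158), (272, np.int64(28), np.int64(-15), 160), (273, np.int64(28), np.int64(-17), 157), (274, np.int64(27), np.int64(-19),
[... 9346 characters left out ...]
), (np.int64(401), np.int64(219), np.int64(528), np.int64(-303), np.int64(91)), (np.int64(402), np.int64(219), np.int64(528), np.int64(-304), np.int64(94)), (np.int64(398), np.int64(220), np.int64(526), np.int64(-299), np.int64(82)), (np.int64(399), np.int64(220), np.int64(526), np.int64(-301), np.int64(83)), (np.int64(400), np.int64(220), np.int64(526), np.int64(-301), np.int64(89)), (np.int64(400), np.int64(221), np.int64(522), np.int64(-297), np.int64(97)), (np.int64(400), np.int64(222), np.int64(520), np.int64(-299), np.int64(94)), (np.int64(401), np.int64(224), np.int64(515), np.int64(-300), np.int64(96))]
caps [400.36363636 227.54545455] 55 [[ 507.88659909 -310.03786413   68.        ]]
```

```bash
cat >> h.py <<'E'
def plan(p,yaw=None):
    """shift in mm along tool axes to TCP target p (m); turn about tool z to bring tool y to world yaw (deg); shift is for after the turn"""
    from scipy.spatial.transform import Rotation as R
    s=monitor.state(); r=R.from_quat(s['tcp_rot']); M=r.as_matrix()
    y0=np.degrees(np.arctan2(M[1,1],M[0,1])); w=0
    if yaw is not None: w=-np.radians((yaw-y0+180)%360-180)
    N=(r*R.from_rotvec([0,0,w])).as_matrix()
    print('clock',s['clock'],'tool y yaw',round(y0,2),'tilt',np.round(M[:2,2],4),'turn',round(w,4),'shift',np.round(N.T@(np.array(p)-s['tool_pos'])*1000,1))
E
python3 - <<'E'
from h import *
f=np.load('top0.npz');im,d=f['p'],f['d'];P=cloud('top',d)*1000
V,U=np.mgrid[:384,:512]
k=(U>380)&(U<425)&(V>205)&(V<219)&(P[...,2]>87)&(P[...,2]<100)&(P[...,0]>530)
W=onplane('top',np.c_[U[k],V[k]],.094)[:,:2]*1000
l=cv2.fitLine(W.astype(np.float32),cv2.DIST_L2,0,.1,.01).ravel();print(l,np.degrees(np.arctan2(l[1],l[0]))%180)
f=np.load('scene0.npz');im,d=f['p'],f['d'];Q=cloud('scene',d)*1000
b=(U>160)&(U<235)&(V>95)&(V<160)
for a,z0,z1 in(('block',135,146),('hook',88,100),('caps',64,74)):
    k=b&(Q[...,2]>z0)&(Q[...,2]<z1);print(a,k.sum(),Q[k].mean(0),np.ptp(Q[k],axis=0))
    if a=='hook':
        l=cv2.fitLine(Q[k][:,:2].astype(np.float32),cv2.DIST_L2,0,.1,.01).ravel();print(l)
plan([.5216,-.3066,.165],24)
E
```

```text
[ 8.8459390e-01  4.6636209e-01  5.4165753e+02 -2.9527020e+02] 27.798409
block 123 [ 544.3305619  -106.15248428  140.3189929 ] [ 83.71535712 271.72578201   8.27001229]
hook 41 [ 533.864525   -295.77141025   93.72652099] [40.32835894 19.40683789 11.67979722]
[ 9.4579637e-01  3.2476026e-01  5.3386450e+02 -2.9577142e+02]
caps 42 [ 514.45817311 -304.96183875   68.61989924] [59.61225332 33.93463686  9.22816966]
clock 0.1 tool y yaw 110.38 tilt [-0.0006  0.0015] turn 1.5076 shift [ 56.1 386.4  26.5]
```

apply_moves:
  series: [0,0,0,0,0,0.124,0.6,0,0,0,0,0,0.124,0.6,0,0,0,0,0,0.124,0.6,0,0,0,0,0,0.124,0.6,0,0,0,0,0,0.124,0.6,0,0,0,0,0,0.124,0.6,0,0,0,0,0,0.124,0.6,0,0,0,0,0,0.124,0.6,0,0,0,0,0,0.124,0.6,0,0,0,0,0,0.124,0.6,0,0,0,0,0,0.124,0.6,0,0,0,0,0,0.124,0.6,0,0,0,0,0,0,0.6,0,0,0,0,0,0,0.6]

```text
clock: 1.27
tool_pos: [0.1915, -0.5153, 0.1918]
tcp_rot: [0.535, 0.845, 0.0, -0.0]
ft_force: [0.5, -0.8, 0.1]
width: 0.051
finger_force: 0.0
```

```bash
python3 -c "
from h import *
plan([.5216,-.3066,.165],25)"
```

```text
clock 1.2667 tool y yaw 25.34 tilt [-0.0003  0.0007] turn 0.006 shift [ 49.7 387.3  26.9]
```

apply_moves:
  series: [2.5,19.4,0,0,0,0,0.6,2.5,19.4,0,0,0,0,0.6,2.5,19.4,0,0,0,0,0.6,2.5,19.4,0,0,0,0,0.6,2.5,19.4,0,0,0,0,0.6,2.5,19.4,0,0,0,0,0.6,2.5,19.4,0,0,0,0,0.6,2.5,19.4,0,0,0,0,0.6,2.5,19.4,0,0,0,0,0.6,2.5,19.4,0,0,0,0,0.6,2.5,19.4,0,0,0,0,0.6,2.5,19.4,0,0,0,0,0.6,2.5,19.4,0,0,0,0,0.6,2.5,19.4,0,0,0,0,0.6,2.5,19.4,0,0,0,0,0.6,2.5,19.4,0,0,0,0,0.6,2.5,19.4,0,0,0,0,0.6,2.5,19.4,0,0,0,0,0.6,2.5,19.4,0,0,0,0,0.6,2.5,19.4,0,0,0,0,0.6]

```text
clock: 2.93
tool_pos: [0.5223, -0.3048, 0.1919]
tcp_rot: [0.535, 0.845, -0.0, -0.0]
ft_force: [0.1, -0.3, -0.8]
width: 0.0511
finger_force: 0.0
```

```bash
python3 -c "
from h import *
plan([.5216,-.3066,.1035],25)"
```

```text
clock 2.9333 tool y yaw 25.38 tilt [-0.0004  0.0002] turn 0.0066 shift [-1.3 -1.4 88.4]
```

apply_moves:
  series: [-1.3,-1.4,11,0,0,0.007,0.6,0,0,11,0,0,0,0.6,0,0,11,0,0,0,0.6,0,0,11,0,0,0,0.6,0,0,11,0,0,0,0.6,0,0,11,0,0,0,0.6,0,0,11,0,0,0,0.6,0,0,11,0,0,0,0.6,0,0,0,0,0,0,0.6,0,0,0,0,0,0,0.6]
  squeeze: 40

```text
clock: 3.77
tool_pos: [0.5205, -0.3072, 0.1037]
tcp_rot: [0.538, 0.843, -0.0, -0.001]
ft_force: [0.6, 0.3, -0.4]
width: 0.0511
finger_force: 0.0
```

apply_moves:
  series: [0,0,0,0,0,0,0.45,0,0,0,0,0,0,0.35,0,0,0,0,0,0,0.25,0,0,0,0,0,0,0.2,0,0,0,0,0,0,0.15,0,0,0,0,0,0,0,0,0,0,0,0,0,0,0,0,0,0,0,0,0,0,0,0,0,0,0,0]
  squeeze: 40

```text
clock: 4.52
tool_pos: [0.5209, -0.3073, 0.1042]
tcp_rot: [0.539, 0.842, 0.0, -0.0]
ft_force: [-0.2, 0.1, -0.7]
width: -0.0001
finger_force: 0.0
```

```bash
python3 -c "
from h import *
snap('scene','s1')
a=cv2.imread('pics/s1.png')[70:170,140:273];cv2.imwrite('pics/s1c.png',cv2.resize(a,(798,600),interpolation=cv2.INTER_CUBIC))
plan([.5216,-.3066,.1035],25);print(monitor.state()['finger_force'])"
```

```text
clock 4.5667 tool y yaw 24.73 tilt [ 0. -0.] turn -0.0046 shift [0.3 0.9 0.7]
0.0
```

View pics/s1c.png

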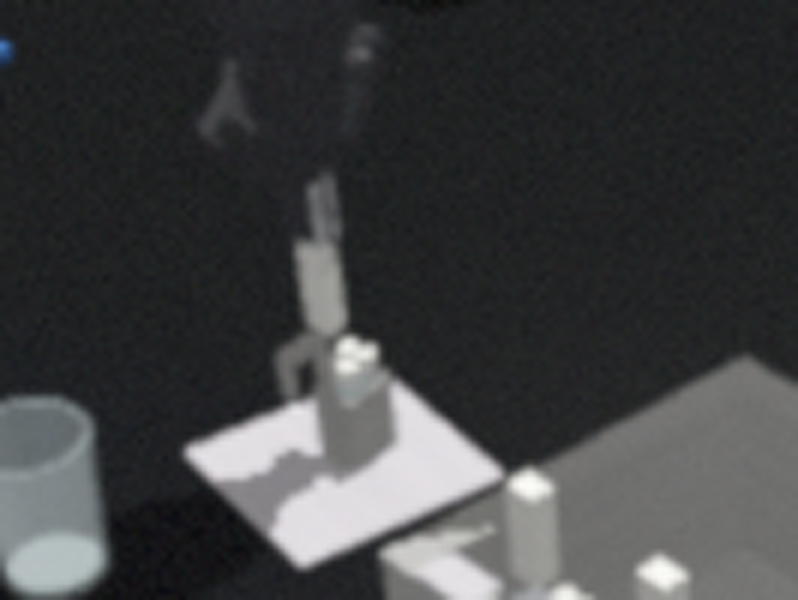

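The fingers shut on nothing (width 0). In the crop the block (320,280) still stands and the finger (325,205) appears behind or above it. I'll measure finger against block with both cameras.

```bash
python3 - <<'E'
from h import *
p,d=snap('top','t1')
a=cv2.imread('pics/t1.png')[180:260,355:461];cv2.imwrite('pics/t1c.png',cv2.resize(a,(795,600),interpolation=cv2.INTER_CUBIC))
f=np.load('s1.npz');Q=cloud('scene',f['d'])*1000
for nm,us,vs in(('finger/ block col',[194],range(98,128,2)),):
    for u in us:
        for v in vs: print(u,v,np.round(Q[v,u]),f['p'][v,u])
f=np.load('scene0.npz');Q=cloud('scene',f['d'])*1000
for v in range(108,126,2):print(v,[tuple(np.round(Q[v,u]).astype(int)) for u in range(189,199,2)])
print(monitor.state()['joints'])
E
```

```text
194 98 [ 508. -309.  181.] [51 53 55]
194 100 [ 514. -297.  181.] [85 86 88]
194 102 [ 513. -303.  171.] [89 89 90]
194 104 [ 514. -300.  166.] [82 82 85]
194 106 [ 516. -299.  160.] [91 92 95]
194 108 [ 517. -298.  154.] [100 101 102]
194 110 [ 520. -294.  150.] [117 117 118]
194 112 [ 519. -298.  141.] [147 148 145]
194 114 [ 520. -298.  134.] [148 148 145]
194 116 [ 521. -297.  128.] [156 156 153]
194 118 [ 524. -292.  125.] [157 156 153]
194 120 [ 522. -299.  113.] [155 156 152]
194 122 [ 523. -301.  105.] [156 155 152]
194 124 [ 523. -301.   98.] [153 152 149]
194 126 [ 525. -300.   91.] [102 103 101]
108 [(np.int64(435), np.int64(-561), np.int64(2)), (np.int64(428), np.int64(-556), np.int64(2)), (np.int64(421), np.int64(-554), np.int64(1)), (np.int64(414), np.int64(-551), np.int64(0)), (np.int64(409), np.int64(-543), np.int64(2))]
110 [(np.int64(440), np.int64(-550), np.int64(0)), (np.int64(521), np.int64(-316), np.int64(140)), (np.int64(427), np.int64(-541), np.int64(0)), (np.int64(421), np.int64(-535), np.int64(1)), (np.int64(416), np.int64(-528), np.int64(3))]
112 [(np.int64
[... 1076 characters left out ...]
64(-304), np.int64(111)), (np.int64(521), np.int64(-295), np.int64(115)), (np.int64(512), np.int64(-299), np.int64(110))]
122 [(np.int64(476), np.int64(-471), np.int64(0)), (np.int64(469), np.int64(-469), np.int64(-1)), (np.int64(526), np.int64(-300), np.int64(107)), (np.int64(520), np.int64(-298), np.int64(106)), (np.int64(513), np.int64(-300), np.int64(102))]
124 [(np.int64(483), np.int64(-457), np.int64(1)), (np.int64(476), np.int64(-455), np.int64(0)), (np.int64(526), np.int64(-304), np.int64(97)), (np.int64(521), np.int64(-299), np.int64(98)), (np.int64(514), np.int64(-299), np.int64(96))]
[-2.74758957e-01  4.00672632e-01  9.05707862e-02  1.10100260e-05
 -1.26077270e+00 -2.43521273e+00]
```

View pics/t1c.png

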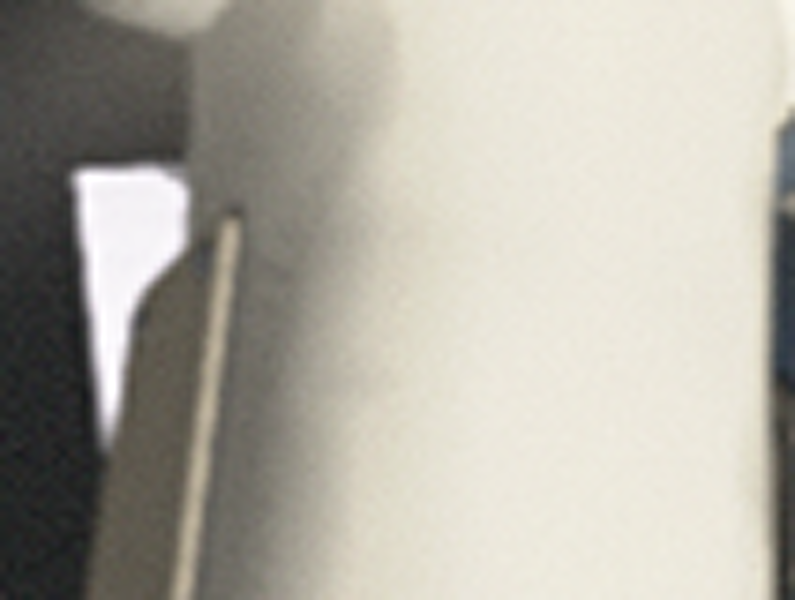

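```bash
python3 - <<'E'
from h import *
a=cv2.imread('pics/s1.png')[65:140,150:250];a=cv2.resize(a,(800,600),interpolation=cv2.INTER_CUBIC)
a=(255*(a/255.)**.45).astype(np.uint8);cv2.imwrite('pics/s1d.png',a)
f=np.load('s1.npz');Q=cloud('scene',f['d'])*1000
s=monitor.state();y=np.radians(24.8);ex=np.array([np.cos(y),np.sin(y)]);ey=np.array([-ex[1],ex[0]])
V,U=np.mgrid[:384,:512];m=(U>150)&(U<250)&(V>60)&(V<150)&(Q[...,2]>100)
q=Q[m];X=(q[:,:2]-s['tool_pos'][:2]*1000)@np.c_[ex,ey]
ok=(np.abs(X)<60).all(1);X=X[ok];z=q[ok,2]
for z0 in range(100,260,10):
    k=(z>=z0)&(z<z0+10)
    if k.any(): print(z0,k.sum(),'close-axis',np.round(np.percentile(X[k,0],[0,10,50,90,100])),'tool-x',np.round(np.percentile(X[k,1],[0,10,50,90,100])))
E
```

```text
100 17 close-axis [-6. -4.  5.  8.  9.] tool-x [-6. -2.  8. 11. 11.]
110 21 close-axis [-3.  0.  6.  8.  9.] tool-x [-7. -5.  5. 10. 11.]
120 19 close-axis [-4. -2.  7.  9. 10.] tool-x [-7. -3.  6. 11. 13.]
130 26 close-axis [-6. -4.  6.  9. 10.] tool-x [-9. -5.  7. 11. 12.]
140 11 close-axis [ 2.  4.  5.  9. 10.] tool-x [-13.  -8.   4.  10.  12.]
150 25 close-axis [-8. -3.  9. 14. 15.] tool-x [-7. -4.  8. 11. 13.]
160 29 close-axis [-12.  -4.   8.  16.  19.] tool-x [-6. -2.  7. 11. 11.]
170 28 close-axis [-11.  -1.  11.  15.  18.] tool-x [-6. -5.  6. 11. 12.]
180 25 close-axis [-12.  -7.   5.  14.  18.] tool-x [-1.  5.  9. 12. 13.]
190 55 close-axis [-30. -22.   6.  31.  36.] tool-x [-11.  -6.  10.  12.  13.]
200 58 close-axis [-43. -33.   8.  37.  43.] tool-x [-14.  -8.  10.  12.  15.]
210 83 close-axis [-47. -35.  13.  43.  51.] tool-x [-17.  -8.  10.  16.  18.]
220 85 close-axis [-58. -44.   8.  54.  59.] tool-x [-14.   1.  10.  16.  17.]
230 104 close-axis [-59. -51.  17.  57.  60.] tool-x [-14.   2.   9.  16.  18.]
240 93 close-axis [-51. -17.  20.  48.  60.] tool-x [-6. -1. 10. 18. 21.]
250 89 close-axis [-40. -24.  14.  39.  43.] tool-x [-7. -1. 10. 15. 20.]
```

View pics/s1d.png

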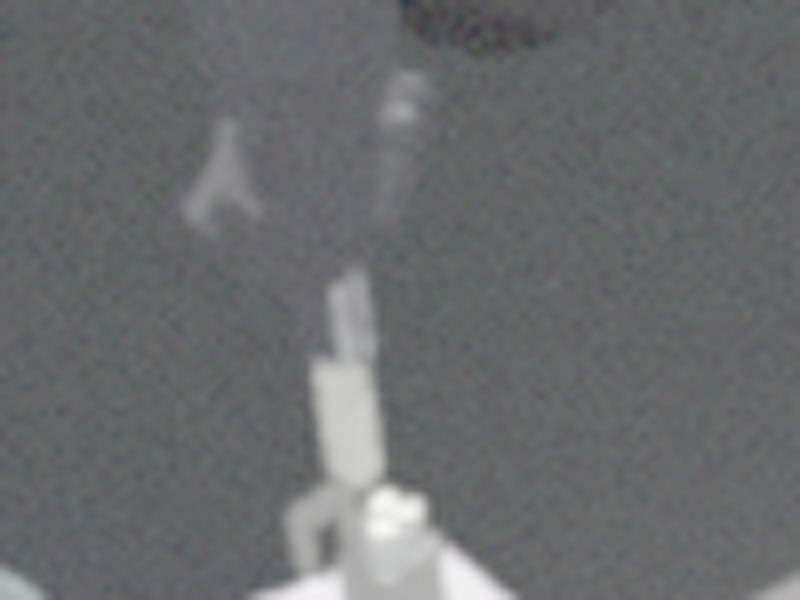

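The fingers are shut and end at about z 148 mm, right above the block top, though the TCP reads 104 mm. I'll check the reported tip height against the start picture.

```bash
python3 - <<'E'
from h import *
for tag,b in(('scene0',(225,272,0,45)),('s1',(175,215,85,116))):
    f=np.load(tag+'.npz');Q=cloud('scene',f['d'])*1000
    V,U=np.mgrid[:384,:512]
    m=(U>=b[0])&(U<b[1])&(V>=b[2])&(V<b[3])&(Q[...,2]>100)&(f['d']>0)
    for v in range(b[2],b[3]):
        k=m[v]
        if k.any(): print(tag,v,k.sum(),'u',U[v][k].min(),U[v][k].max(),'z',np.round([Q[v][k][:,2].min(),Q[v][k][:,2].max()]),'xy',np.round(np.median(Q[v][k][:,:2],0)))
print(monitor.state())
E
```

```text
scene0 0 37 u 225 261 z [188. 368.] xy [ 208. -511.]
scene0 1 36 u 225 261 z [188. 365.] xy [ 207. -541.]
scene0 2 37 u 225 261 z [183. 359.] xy [ 196. -540.]
scene0 3 37 u 225 261 z [177. 355.] xy [ 196. -538.]
scene0 4 38 u 225 263 z [174. 352.] xy [ 195. -534.]
scene0 5 40 u 225 264 z [167. 352.] xy [ 194. -511.]
scene0 6 40 u 225 264 z [173. 350.] xy [ 195. -510.]
scene0 7 39 u 225 264 z [169. 349.] xy [ 194. -507.]
scene0 8 40 u 225 264 z [165. 346.] xy [ 191. -511.]
scene0 9 41 u 225 265 z [169. 343.] xy [ 190. -495.]
scene0 10 41 u 225 265 z [169. 341.] xy [ 190. -513.]
scene0 11 41 u 225 265 z [170. 337.] xy [ 190. -512.]
scene0 12 41 u 225 265 z [167. 334.] xy [ 195. -506.]
scene0 13 41 u 225 265 z [164. 331.] xy [ 200. -516.]
scene0 14 41 u 225 265 z [170. 328.] xy [ 200. -510.]
scene0 15 40 u 225 265 z [164. 324.] xy [ 196. -511.]
scene0 16 39 u 225 265 z [161. 321.] xy [ 196. -522.]
scene0 17 41 u 225 265 z [163. 319.] xy [ 185. -537.]
scene0 18 41 u 225 265 z [159. 315.] xy [ 171. -556.]
scene0 19 41 u 225 265 z [155. 314.] xy [ 160. -557.]
scene0 20 42 u 225 266 z [149.
[... 2825 characters left out ...]
': 4.6167, 'joints': array([-2.74758957e-01,  4.00672632e-01,  9.05707862e-02,  1.10100260e-05,
       -1.26077270e+00, -2.43521273e+00]), 'joint_velocities': array([ 0.00019904, -0.00026998, -0.00030783, -0.00040986, -0.0001193 ,
        0.00224182]), 'effort': array([-3.82820344e-04, -4.58519375e+01,  2.29198587e+01,  5.16786978e+00,
       -1.43122732e-03,  4.59380190e-04]), 'tool_pos': array([ 0.52091908, -0.30726256,  0.10415521]), 'tcp_rot': array([ 5.39283456e-01,  8.42124309e-01, -1.63808524e-05, -3.58995511e-05]), 'ft_force': array([-0.38547268, -0.00388842,  0.60043411]), 'torque': array([ 0.02733584, -0.01348987,  0.00706781]), 'finger_force': 0.0, 'width': -9.122991041042003e-05}
```

Both pictures put the real fingertips about 43 mm above the reported TCP, at start as well as now, with no lateral offset beyond about 2 mm. I'll open and go down another 43 mm.

apply_moves:
  series: [0,0,0,0,0,0,0.6,0,0,0,0,0,0,0.6,0,0,0,0,0,0,0.6,0,0,0,0,0,0,0.6,0,0,0,0,0,0,0.6,1,0.5,0,0,0,0,0.6,0,0,6,0,0,0,0.6,0,0,6,0,0,0,0.6,0,0,6,0,0,0,0.6,0,0,6,0,0,0,0.6,0,0,6,0,0,0,0.6,0,0,6,0,0,0,0.6,0,0,6,0,0,0,0.6,0,0,0,0,0,0,0.6]

```text
clock: 5.78
tool_pos: [0.5201, -0.3057, 0.0604]
tcp_rot: [0.539, 0.842, -0.0, -0.001]
ft_force: [-0.1, 0.6, -0.6]
width: 0.0514
finger_force: 0.0
```

apply_moves:
  series: [0,0,0,0,0,0,0.45,0,0,0,0,0,0,0.35,0,0,0,0,0,0,0.25,0,0,0,0,0,0,0.2,0,0,0,0,0,0,0.15,0,0,0,0,0,0,0,0,0,0,0,0,0,0,0,0,0,0,0,0,0,0,0,0,0,0,0,0]
  squeeze: 40

```text
clock: 6.53
tool_pos: [0.5213, -0.3062, 0.0625]
tcp_rot: [0.539, 0.842, 0.0, 0.0]
ft_force: [0.3, 0.4, 2.2]
width: 0.0117
finger_force: 39.8
```

apply_moves:
  series: [0,0,-5,0,0,0,0,0,0,-15,0,0,0,0,0,0,-18,0,0,0,0,0,0,-18,0,0,0,0,0,0,-18,0,0,0,0,0,0,-18,0,0,0,0,0,0,-18,0,0,0,0,0,0,-18,0,0,0,0,0,0,-18,0,0,0,0,0,0,-18,0,0,0,0,0,0,-18,0,0,0,0,0,0,-18,0,0,0,0,0,0,-15,0,0,0.12,0,0,0,0,0,0,0.12,0,0,0,0,0,0,0,0]

```text
clock: 7.78
tool_pos: [0.521, -0.3062, 0.278]
tcp_rot: [0.638, 0.77, 0.0, 0.0]
ft_force: [0.3, -0.5, -1.5]
width: 0.0114
finger_force: 39.5
```

```bash
python3 - <<'E'
from h import *
plan([.5566,.0389,.275],11)
p,d=snap('scene','s2');Q=cloud('scene',d)*1000;V,U=np.mgrid[:384,:512]
s=monitor.state();print(s['finger_force'],s['width'],s['ft_force'])
# carrier in tool frame (scene cam): per z bin extents
y=np.radians(11);ex=np.array([np.cos(y),np.sin(y)]);ey=np.array([-ex[1],ex[0]])
X=(Q[...,:2]-s['tool_pos'][:2]*1000)@np.c_[ex,ey]
z=Q[...,2]-s['tool_pos'][2]*1000
m=(d>0)&(np.abs(X)<70).all(2)&(z>-70)&(z<140)
for z0 in range(-65,90,8):
    k=m&(z>=z0)&(z<z0+8)
    if k.any(): print(z0,k.sum(),np.round(np.percentile(X[k][:,0],[2,50,98])),np.round(np.percentile(X[k][:,1],[2,50,98])))
# saddle in scene0 about top estimate of slot
f=np.load('scene0.npz');Q=cloud('scene',f['d'])*1000
X=(Q[...,:2]-np.array([577.2,42.9]))@np.c_[ex,ey]
m=(Q[...,2]>155)&(Q[...,2]<164)&(np.abs(X[...,0])<16)&(np.abs(X[...,1])<32)
print('saddle top',m.sum(),np.round(np.sort(X[m][:,0])),np.round(np.sort(X[m][:,1])))
E
```

```text
clock 7.7833 tool y yaw 10.73 tilt [ 0.001  -0.0001] turn -0.0048 shift [331.9 100.7   3. ]
39.499037861824036 0.011313593426177384 [ 0.41702482 -0.11615644 -1.14627029]
-57 17 [-25.   2.  10.] [-4. 10. 14.]
-49 38 [-26.  -2.  11.] [-15.  11.  16.]
-41 43 [-28.  -1.  11.] [-12.  11.  14.]
-33 37 [-28.  -4.  10.] [-4. 12. 16.]
-25 42 [-26.  -1.   9.] [-16.  11.  15.]
-17 42 [-27.  -5.   9.] [-11.  12.  15.]
-9 39 [-27.  -2.  11.] [-5.  7. 14.]
-1 35 [-20.  -2.  10.] [-5.  7. 13.]
7 44 [-22.  -5.  36.] [-12.   0.  11.]
15 20 [ 6. 21. 38.] [-5.  1.  6.]
23 28 [-3. 19. 37.] [-5.  3.  6.]
31 38 [-3. 15. 37.] [-7.  2.  8.]
39 21 [-9.  2. 13.] [-1.  8. 11.]
47 38 [-18.   7.  20.] [-8.  7. 12.]
55 45 [-18.   7.  21.] [-6.  7. 12.]
63 44 [-17.   7.  21.] [-5.  8. 13.]
71 45 [-18.   8.  20.] [-6.  8. 12.]
79 49 [-27.  -6.  24.] [-8.  8. 14.]
87 89 [-36.  10.  40.] [-9. 10. 15.]
saddle top 109 [-16. -16. -15. -14. -13. -13. -11. -11. -10. -10.  -9.  -9.  -8.  -8.
  -8.  -8.  -8.  -7.  -7.  -7.  -7.  -7.  -7.  -7.  -7.  -6.  -6.  -6.
  -5.  -5.  -5.  -5.  -4.  -4.  -4.  -4.  -4.  -3.  -3.  -3.  
[... 203 characters left out ...]
 6.   6.   7.   7.
   7.   8.   8.   8.   8.   8.   8.   8.   9.   9.   9.   9.   9.  10.
  10.  10.  10.  10.  10.  10.  10.  10.  10.  10.  11.] [-32. -29. -26. -25. -25. -25. -21. -20. -20. -19. -19. -18. -17. -17.
 -17. -15. -15. -15. -15. -14. -14. -14. -13. -12. -12. -12. -12. -11.
 -11. -10. -10.  -9.  -9.  -8.  -7.  -7.  -7.  -7.  -7.  -5.  -5.  -4.
  -4.  -4.  -4.  -4.  -4.  -4.  -4.  -3.  -3.  -3.  -2.   5.   6.   7.
   7.   7.   7.   7.   8.   9.   9.  10.  10.  11.  11.  12.  12.  12.
  12.  13.  14.  14.  14.  15.  15.  15.  15.  15.  16.  16.  18.  18.
  18.  19.  19.  19.  19.  19.  20.  21.  21.  21.  21.  21.  22.  22.
  22.  22.  22.  23.  23.  23.  23.  23.  23.  24.  24.]
```

apply_moves:
  series: [9,3,0,0,0,-0.005,0,18,5.4,0,0,0,0,0,18,5.4,0,0,0,0,0,18,5.4,0,0,0,0,0,18,5.4,0,0,0,0,0,18,5.4,0,0,0,0,0,18,5.4,0,0,0,0,0,18,5.4,0,0,0,0,0,18,5.4,0,0,0,0,0,18,5.4,0,0,0,0,0,18,5.4,0,0,0,0,0,18,5.4,0,0,0,0,0,18,5.4,0,0,0,0,0,18,5.4,0,0,0,0,0,18,5.4,0,0,0,0,0,18,5.4,0,0,0,0,0,18,5.4,0,0,0,0,0,18,5.4,0,0,0,0,0,9,3,0,0,0,0,0,0,0,0,0,0,0,0]

```text
clock: 9.5
tool_pos: [0.5574, -0.0256, 0.2775]
tcp_rot: [0.598, 0.801, 0.018, -0.018]
ft_force: [0.8, -0.4, -1.3]
width: 0.0113
finger_force: 39.4
```

```bash
python3 - <<'E'
from h import *
plan([.5566,.0392,.2],11)
p,d=snap('scene','s3');snap('top','t3')
T=cv2.imread('pics/t3.png')[160:235,220:320];S=cv2.imread('pics/s3.png')[100:200,170:303]
cv2.imwrite('pics/v3.png',np.hstack([cv2.resize(T,(400,300),interpolation=2),cv2.resize(S,(400,300),interpolation=2)]))
print(monitor.state()['ft_force'])
E
```

```text
clock 9.5 tool y yaw 16.56 tilt [-0.0072  0.051 ] turn 0.097 shift [59.7 11.3 80.7]
[-0.85854117 -0.3821034  -1.57012905]
```

View pics/v3.png

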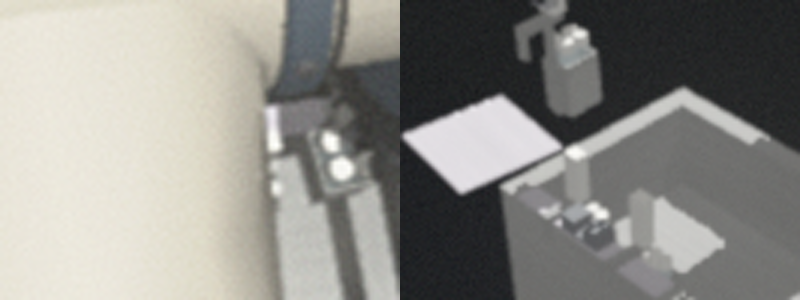

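The left crop (top view) shows the arm covering most of the rail, with the held carrier's caps at about (335,155). The right crop (scene) shows the carrier held above the bath's right end at (572,70) and slightly turned. The pose fell short of the command, so I'll check the joints.

```bash
python3 -c "
from h import *
s=monitor.state();print(np.round(s['joints'],4),np.round(s['joint_velocities'],3))
plan([.5566,.0392,.275],11)"
```

```text
[ 0.1946  0.2734  0.3646 -0.0508 -1.6592 -3.0529] [-0.007 -0.004 -0.003  0.002 -0.001  0.   ]
clock 9.6 tool y yaw 16.48 tilt [-0.0071  0.0502] turn 0.0957 shift [64.5 12.   5.9]
```

Joint 6 has reached its limit, so the carrier can't be turned to the rail's heading with this grip side. I'll set it back on the tray and take it again with the gripper turned half round, which needs joint 6 near -0.1.

```bash
cat >> h.py <<'E'
def fix(p,yaw):
    "full turn (tool rotvec) to level the tool at world yaw, and shift in the current tool frame"
    from scipy.spatial.transform import Rotation as R
    s=monitor.state(); r=R.from_quat(s['tcp_rot']); y=np.radians(yaw)
    Y=np.array([np.cos(y),np.sin(y),0]);Z=np.array([0,0,-1.]);G=R.from_matrix(np.c_[np.cross(Y,Z),Y,Z])
    print('rotvec',np.round((r.inv()*G).as_rotvec(),4),'shift cur frame',np.round(r.inv().apply(np.array(p)-s['tool_pos'])*1000,1),'shift final frame',np.round(G.inv().apply(np.array(p)-s['tool_pos'])*1000,1),'joints',np.round(s['joints'],3),'ft',np.round(s['ft_force'],1))
E
python3 -c "
from h import *
fix([.5213,-.3062,.278],25)"
```

```text
rotvec [ 0.0111 -0.0495 -0.1484] shift cur frame [-257.5 -113.7  -14.2] shift final frame [-238.2 -150.7   -0.4] joints [ 0.195  0.273  0.365 -0.051 -1.659 -3.053] ft [-0.9 -0.4 -1.6]
```

apply_moves:
  series: [0,0,0,0.0055,-0.0248,-0.0742,0,0,0,0,0.0055,-0.0248,-0.0742,0,-9,-5.5,0,0,0,0,0,-17,-10.8,0,0,0,0,0,-17,-10.8,0,0,0,0,0,-17,-10.8,0,0,0,0,0,-17,-10.8,0,0,0,0,0,-17,-10.8,0,0,0,0,0,-17,-10.8,0,0,0,0,0,-17,-10.8,0,0,0,0,0,-17,-10.8,0,0,0,0,0,-17,-10.8,0,0,0,0,0,-17,-10.8,0,0,0,0,0,-17,-10.8,0,0,0,0,0,-17,-10.8,0,0,0,0,0,-17,-10.8,0,0,0,0,0,-17,-10.8,0,0,0,0,0,-8,-4.8,0,0,0,0,0,0,0,0,0,0,0,0,0,0,0,0,0,0,0]

```text
clock: 11.27
tool_pos: [0.5182, -0.3263, 0.2773]
tcp_rot: [0.538, 0.843, 0.0, -0.0]
ft_force: [0.0, -0.3, -1.0]
width: 0.0114
finger_force: 39.4
```

```bash
python3 -c "
from h import *
fix([.5213,-.3062,.0625],25)"
```

```text
rotvec [ 0.0004 -0.0006 -0.0019] shift cur frame [ 16.8  11.2 214.8] shift final frame [ 16.9  11.3 214.8] joints [-3.08e-01  3.83e-01  5.02e-01 -1.00e-03 -1.69e+00 -2.40e+00] ft [ 0.  -0.3 -1. ]
```

apply_moves:
  series: [8.5,5.6,0,0,0,0,0,8.4,5.6,0,0,0,0,0,0,0,10,0,0,0,0,0,0,18,0,0,0,0,0,0,18,0,0,0,0,0,0,18,0,0,0,0,0,0,18,0,0,0,0,0,0,18,0,0,0,0,0,0,18,0,0,0,0,0,0,18,0,0,0,0,0,0,18,0,0,0,0,0,0,18,0,0,0,0,0,0,18,0,0,0,0,0,0,10,0,0,0,0,0,0,5,0,0,0,0,0,0,5,0,0,0,0,0,0,2,0,0,0,0,0,0,0,0,0,0,0,0,0,0,0,0,0,0]

```text
clock: 12.85
tool_pos: [0.5221, -0.3059, 0.0664]
tcp_rot: [0.537, 0.843, 0.0, 0.001]
ft_force: [0.5, -0.0, -1.8]
width: 0.0118
finger_force: 39.4
```

apply_moves:
  series: [0,0,1,0,0,0,0,0,0,1,0,0,0,0,0,0,0.5,0,0,0,0,0,0,0,0,0,0,0]

```text
clock: 13.18
tool_pos: [0.5216, -0.3058, 0.063]
tcp_rot: [0.537, 0.843, 0.0, 0.0]
ft_force: [0.3, -0.1, -0.6]
width: 0.0117
finger_force: 39.4
```

apply_moves:
  series: [0,0,0.8,0,0,0,0,0,0,0,0,0,0,0,0,0,0,0,0,0,0.2,0,0,0,0,0,0,0.35,0,0,0,0,0,0,0.6,0,0,0,0,0,0,0.6,0,0,0,0,0,0,0.6,0,0,0,0,0,0,0.6,0,0,-10,0,0,0,0.6,0,0,-15,0,0,0,0.6,0,0,-15,0,0,0,0.6,0,0,-15,0,0,0,0.6]

```text
clock: 14.18
tool_pos: [0.5216, -0.3059, 0.1187]
tcp_rot: [0.537, 0.843, 0.0, 0.0]
ft_force: [0.1, -0.7, 0.5]
width: 0.0511
finger_force: 0.0
```

apply_moves:
  series: [0,0,0,0,0,-0.125,0.6,0,0,0,0,0,-0.125,0.6,0,0,0,0,0,-0.125,0.6,0,0,0,0,0,-0.125,0.6,0,0,0,0,0,-0.125,0.6,0,0,0,0,0,-0.125,0.6,0,0,0,0,0,-0.125,0.6,0,0,0,0,0,-0.125,0.6,0,0,0,0,0,-0.125,0.6,0,0,0,0,0,-0.125,0.6,0,0,0,0,0,-0.125,0.6,0,0,0,0,0,-0.125,0.6,0,0,0,0,0,-0.125,0.6,0,0,0,0,0,-0.125,0.6,0,0,0,0,0,-0.125,0.6,0,0,0,0,0,-0.125,0.6,0,0,0,0,0,-0.125,0.6,0,0,0,0,0,-0.125,0.6,0,0,0,0,0,-0.125,0.6,0,0,0,0,0,-0.125,0.6]

```text
clock: 15.85
tool_pos: [0.5218, -0.3059, 0.1181]
tcp_rot: [-0.633, 0.774, -0.0, 0.0]
ft_force: [0.5, -0.2, 0.4]
width: 0.0511
finger_force: 0.0
```

apply_moves:
  series: [0,0,0,0,0,-0.125,0.6,0,0,0,0,0,-0.125,0.6,0,0,0,0,0,-0.125,0.6,0,0,0,0,0,-0.125,0.6,0,0,0,0,0,-0.125,0.6,0,0,0,0,0,0,0.6,0,0,0,0,0,0,0.6]

```text
clock: 16.43
tool_pos: [0.5217, -0.3059, 0.1179]
tcp_rot: [0.838, -0.546, 0.0, -0.0]
ft_force: [-0.2, 0.2, -0.8]
width: 0.0514
finger_force: 0.0
```

```bash
python3 - <<'E'
from h import *
fix([.5216,-.3060,.0615],205)
p,d=snap('scene','s4');Q=cloud('scene',d)*1000;V,U=np.mgrid[:384,:512]
y=np.radians(25);ex=np.array([np.cos(y),np.sin(y)]);ey=np.array([-ex[1],ex[0]])
X=(Q[...,:2]-np.array([521.6,-306]))@np.c_[ex,ey]
m=(d>0)&(np.abs(X)<60).all(2)
for z0,z1 in((10,50),(64,72),(76,96),(100,136)):
    k=m&(Q[...,2]>=z0)&(Q[...,2]<z1)
    print(z0,k.sum(),np.round(np.percentile(X[k][:,0],[2,50,98])),np.round(np.percentile(X[k][:,1],[2,50,98])))
E
```

```text
rotvec [-0.0008 -0.0004 -0.0205] shift cur frame [-0.   0.2 56.4] shift final frame [ 0.   0.1 56.4] joints [-0.272  0.392  0.114 -0.    -1.291  0.688] ft [-0.2  0.2 -0.8]
10 149 [-31.   2.  33.] [-14.  14.  36.]
64 41 [-24. -11.  36.] [-8.  4. 14.]
76 49 [ 0. 22. 38.] [-3.  5.  8.]
100 71 [-6.  6. 10.] [-8.  7. 11.]
```

Carrier stands as before. Grip again with the gripper turned round.

apply_moves:
  series: [0,0,6,0,0,-0.02,0.6,0,0,10,0,0,0,0.6,0,0,10,0,0,0,0.6,0,0,10,0,0,0,0.6,0,0,10,0,0,0,0.6,0,0,8,0,0,0,0.6,0,0,1,0,0,0,0.6,0,0,0,0,0,0,0.6,0,0,0,0,0,0,0.45,0,0,0,0,0,0,0.35,0,0,0,0,0,0,0.25,0,0,0,0,0,0,0.2,0,0,0,0,0,0,0.15,0,0,0,0,0,0,0,0,0,0,0,0,0,0,0,0,0,0,0,0,0,0,0,0,0,0,0,0]
  squeeze: 40

```text
clock: 17.9
tool_pos: [0.5219, -0.3059, 0.0626]
tcp_rot: [0.844, -0.536, 0.0, -0.0]
ft_force: [0.3, 0.2, 1.8]
width: 0.0116
finger_force: 39.6
```

apply_moves:
  series: [0,0,-5,0,0,0,0,0,0,-15,0,0,0,0,0,0,-18,0,0,0,0,0,0,-18,0,0,0,0,0,0,-18,0,0,0,0,0,0,-18,0,0,0,0,0,0,-18,0,0,0,0,0,0,-18,0,0,0,0,0,0,-18,0,0,0,0,0,0,-18,0,0,0,0,0,0,-18,0,0,0,0,0,0,-18,0,0,0,0,0,0,-15,0,0,0.122,0,0,0,0,0,0,0.122,0,0,0,0,0,0,0,0]

```text
clock: 19.15
tool_pos: [0.5217, -0.3058, 0.2779]
tcp_rot: [0.771, -0.636, 0.0, -0.001]
ft_force: [0.9, -0.1, -2.1]
width: 0.0113
finger_force: 39.2
```

```bash
python3 -c "
from h import *
fix([.5566,.0392,.278],191)"
```

```text
rotvec [-0.0013  0.     -0.0007] shift cur frame [-3.321e+02 -9.990e+01  1.000e-01] shift final frame [-3.320e+02 -1.001e+02 -1.000e-01] joints [-2.720e-01  3.650e-01  4.770e-01 -1.000e-03 -1.681e+00  4.640e-01] ft [ 0.9 -0.1 -2.1]
```

apply_moves:
  series: [-9,-3,0,0,0,0,0,-18,-5.4,0,0,0,0,0,-18,-5.4,0,0,0,0,0,-18,-5.4,0,0,0,0,0,-18,-5.4,0,0,0,0,0,-18,-5.4,0,0,0,0,0,-18,-5.4,0,0,0,0,0,-18,-5.4,0,0,0,0,0,-18,-5.4,0,0,0,0,0,-18,-5.4,0,0,0,0,0,-18,-5.4,0,0,0,0,0,-18,-5.4,0,0,0,0,0,-18,-5.4,0,0,0,0,0,-18,-5.4,0,0,0,0,0,-18,-5.4,0,0,0,0,0,-18,-5.4,0,0,0,0,0,-18,-5.4,0,0,0,0,0,-18,-5.4,0,0,0,0,0,-13,-4,0,0,0,0,0,0,0,0,0,0,0,0]

```text
clock: 20.82
tool_pos: [0.5542, 0.0377, 0.2761]
tcp_rot: [0.774, -0.633, -0.001, 0.0]
ft_force: [0.0, 0.7, -0.8]
width: 0.0113
finger_force: 39.1
```

```bash
python3 - <<'E'
from h import *
fix([.5566,.0392,.200],191)
p,d=snap('scene','s5');Q=cloud('scene',d)*1000
s=monitor.state();y=np.radians(11);ex=np.array([np.cos(y),np.sin(y)]);ey=np.array([-ex[1],ex[0]])
X=(Q[...,:2]-s['tool_pos'][:2]*1000)@np.c_[ex,ey];z=Q[...,2]-s['tool_pos'][2]*1000
m=(d>0)&(np.abs(X)<50).all(2)
for z0,z1 in((-52,-10),(5,13),(22,33),(34,42)):
    k=m&(z>=z0)&(z<z1);print(z0,k.sum(),np.round(np.percentile(X[k][:,0],[2,50,98])),np.round(np.percentile(X[k][:,1],[2,50,98])))
f=np.load('s5.npz')
X=(Q[...,:2]-np.array([577.2,42.9]))@np.c_[ex,ey]
m=(Q[...,2]>156)&(Q[...,2]<163)&(np.abs(X[...,0])<9)&(np.abs(X[...,1])<28);print(m.sum(),np.round(np.sort(X[m][:,1])))
E
```

```text
rotvec [0.0017 0.001  0.0088] shift cur frame [-0.9 -2.8 76.1] shift final frame [-1.  -2.7 76.1] joints [ 3.490e-01  2.610e-01  3.270e-01 -1.000e-03 -1.638e+00 -1.480e-01] ft [ 0.   0.7 -0.8]
-52 312 [-29.  -2.   9.] [-10.  15.  18.]
5 64 [-24.  -5.  36.] [-8.  4. 13.]
22 86 [-2. 20. 37.] [-2.  5.  8.]
34 23 [-10.   1.  13.] [-0. 10. 12.]
84 [-21. -20. -19. -19. -19. -18. -17. -17. -17. -16. -16. -16. -15. -15.
 -14. -14. -12. -12. -11. -10. -10. -10.  -9.  -8.  -8.  -7.  -7.  -7.
  -6.  -6.  -6.  -6.  -6.  -5.  -5.  -4.  -4.  -4.  -4.  -4.   6.   7.
   8.   8.   9.   9.   9.  10.  10.  10.  11.  12.  13.  13.  13.  13.
  14.  15.  15.  16.  16.  16.  16.  17.  18.  18.  18.  19.  20.  20.
  20.  21.  21.  21.  22.  22.  22.  23.  23.  23.  24.  24.  24.  25.]
```

apply_moves:
  series: [0.6,-2.6,0,0.0017,0.001,0.009,0,0,0,0,0,0,0,0,0,0,8,0,0,0,0,0,0,12,0,0,0,0,0,0,12,0,0,0,0,0,0,12,0,0,0,0,0,0,12,0,0,0,0,0,0,12,0,0,0,0,0,0,12,0,0,0,0,0,0,12,0,0,0,0,0,0,12,0,0,0,0,0,0,9,0,0,0,0,0,0,3,0,0,0,0,0,0,0,0,0,0,0,0,0,0,0,0,0,0]

```text
clock: 22.12
tool_pos: [0.5578, 0.0347, 0.1617]
tcp_rot: [0.77, -0.638, 0.001, -0.001]
ft_force: [0.7, -0.6, -2.0]
width: 0.0114
finger_force: 39.1
```

```bash
python3 - <<'E'
from h import *
fix([.5568,.0376,.1356],191)
p,d=snap('scene','s6')
a=cv2.imread('pics/s6.png')[125:195,205:298];cv2.imwrite('pics/s6c.png',cv2.resize(a,(797,600),interpolation=cv2.INTER_CUBIC))
E
```

```text
rotvec [-0.0026 -0.0011 -0.0055] shift cur frame [-3.1  0.5 26.1] shift final frame [-3.1  0.5 26.1] joints [ 0.343  0.281  0.065  0.002 -1.353 -0.157] ft [ 0.7 -0.6 -2. ]
```

View pics/s6c.png

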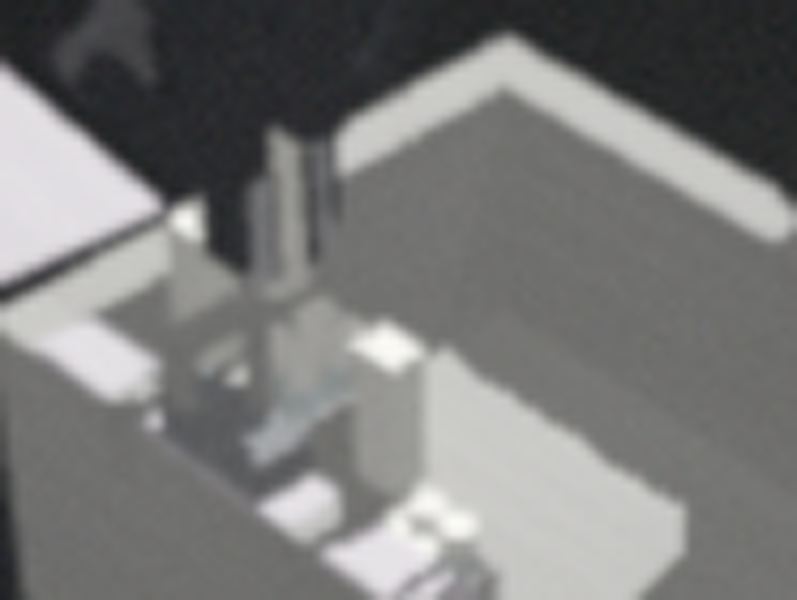

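The crop shows the held carrier between the hanging ones. Its block, with a finger on each side, is at (290,220), its bar runs to about (170,320) above the saddle, and both neighbours (190,230) and (390,350) are upright. I'll measure the bar against the saddle.

```bash
python3 - <<'E'
from h import *
fix([.5568,.0376,.1356],191)
s=monitor.state();print(s['clock'],s['tool_pos'])
y=np.radians(11);ex=np.array([np.cos(y),np.sin(y)]);ey=np.array([-ex[1],ex[0]])
for tag,zb in(('s6',(178,200)),):
    f=np.load(tag+'.npz');Q=cloud('scene',f['d'])*1000;X=(Q[...,:2]-np.array([577.2,42.9]))@np.c_[ex,ey]
    m=(Q[...,2]>zb[0])&(Q[...,2]<zb[1])&(X[...,0]>-10)&(X[...,0]<25)&(np.abs(X[...,1])<20)
    for v,u in zip(*np.where(m)): print(v,u,np.round(X[v,u],1),round(float(Q[v,u,2])),f['p'][v,u])
E
```

```text
rotvec [-0.0033 -0.001  -0.0054] shift cur frame [-3.   0.8 26.5] shift final frame [-3.   0.7 26.5] joints [ 0.343  0.281  0.066  0.002 -1.353 -0.157] ft [-0.1  0.2 -1.8]
22.1667 [0.55806708 0.03483031 0.16206511]
159 232 [-8.4 -5.9] 195 [127 126 125]
160 230 [-3.3 -7.3] 194 [125 126 124]
160 231 [-4.6 -5.1] 194 [118 117 116]
160 232 [-6.  -3.1] 195 [116 114 113]
160 233 [-9.1 -3.2] 193 [115 114 112]
161 228 [ 2.7 -7.7] 194 [124 124 120]
161 229 [ 1.4 -5.4] 194 [118 118 117]
161 230 [ 0.4 -2.8] 195 [113 113 111]
161 231 [-3.2 -3.7] 193 [111 111 111]
161 232 [-4.6 -1.5] 193 [113 113 111]
161 233 [-5.3  1.4] 195 [111 112 110]
161 234 [-9.8 -0.5] 191 [110 111 110]
162 227 [ 6.9 -6.3] 194 [119 119 117]
162 228 [ 5.1 -4.8] 194 [115 115 114]
162 229 [ 1.4 -5.8] 191 [112 112 112]
162 230 [ 0.9 -2.6] 193 [112 112 111]
162 231 [-0.2 -0.1] 194 [112 112 111]
162 232 [-2.1  1.3] 193 [111 112 111]
162 233 [-4.7  1.9] 192 [109 111 107]
162 234 [-8.9  0.4] 189 [111 111 109]
163 225 [12.6 -6.9] 194 [115 115 114]
163 226 [10.8 -5.4] 194 [112 114 112]
163 227 [ 9.2 -3.7] 194 [113 113 111]
163 228 [ 7
[... 536 characters left out ...]
9] 187 [128 129 126]
164 232 [-2.4  0.4] 187 [133 134 131]
165 225 [15.8 -3.3] 192 [108 108 106]
165 226 [15.3 -0.1] 193 [109 110 109]
165 227 [12.5  0.1] 192 [110 110 108]
165 228 [ 8.5 -1.2] 189 [116 116 114]
165 229 [7.2 1. ] 189 [128 128 124]
165 230 [4.2 0.9] 188 [139 139 135]
166 225 [15.4 -4.2] 188 [107 108 107]
166 226 [14.8 -1. ] 189 [109 109 109]
166 228 [ 9.5 -0.2] 187 [129 129 128]
167 225 [15.1 -4.9] 184 [109 109 107]
167 226 [15.7 -0.2] 187 [109 110 108]
167 227 [12.1 -1. ] 185 [118 119 117]
168 225 [17.2 -2.5] 184 [110 110 109]
168 227 [13.3  0.3] 183 [110 110 108]
169 225 [15.7 -4.8] 178 [108 108 106]
169 226 [15.3 -1.4] 180 [109 109 107]
169 227 [13.5  0.2] 180 [105 105 104]
```

apply_moves:
  series: [-2,0.2,0,-0.003,-0.001,-0.0055,0,-2,0.2,0,0,0,0,0,0,0,4,0,0,0,0,0,0,4,0,0,0,0,0,0,4,0,0,0,0,0,0,4,0,0,0,0,0,0,4,0,0,0,0,0,0,0,0,0,0,0,0,0,0,0,0,0,0]

```text
clock: 22.92
tool_pos: [0.5562, 0.0387, 0.141]
tcp_rot: [0.772, -0.636, -0.001, 0.001]
ft_force: [-0.3, -0.3, -1.2]
width: 0.0116
finger_force: 39.1
```

```bash
cat > bar.py <<'E'
from h import *
p,d=snap('scene','sb')
fix([.5568,.0376,.1356],191)
s=monitor.state();print(s['clock'],s['tool_pos'],s['ft_force'],s['torque'])
y=np.radians(11);ex=np.array([np.cos(y),np.sin(y)]);ey=np.array([-ex[1],ex[0]])
Q=cloud('scene',d)*1000;X=(Q[...,:2]-np.array([577.2,42.9]))@np.c_[ex,ey];z=Q[...,2]-(s['tool_pos'][2]*1000-56.6)
k=(z>80)&(z<91)&(X[...,0]>-8)&(X[...,0]<20)&(np.abs(X[...,1])<16)
t=k&(z>86.5);f=k&(z<85.5)
print('top',t.sum(),np.round(np.percentile(X[t][:,1],[3,10,50,90,97]),1),'front',f.sum(),np.round(np.percentile(X[f&(X[...,0]<11)][:,1],[10,50,90]),1),'xmax',np.round(np.percentile(X[k][:,0],[90,97]),1))
m=(Q[...,2]>156)&(Q[...,2]<163)&(np.abs(X[...,0])<9)&(np.abs(X[...,1])<28);print('saddle',np.round(np.sort(X[m][:,1])))
E
python3 bar.py
```

```text
rotvec [0.001  0.     0.0002] shift cur frame [ 1.2 -0.1  5.7] shift final frame [ 1.2 -0.1  5.7] joints [ 0.35   0.291  0.028 -0.    -1.308 -0.158] ft [-0.3  0.4 -1.1]
22.9667 [0.55648311 0.03873702 0.1412989 ] [-0.29531439  0.37648538 -1.07702298] [ 0.02564182 -0.01906188  0.04937065]
top 31 [-3.3 -2.3  1.6  5.6  5.8] front 13 [4.1 4.6 5.2] xmax [15.1 15.3]
saddle [-20. -20. -19. -19. -19. -19. -18. -17. -16. -16.   7.   7.   7.   8.
   9.   9.   9.  10.  10.  11.  11.  13.  13.  13.  14.  14.  15.  15.
  15.  17.  17.  17.  17.  18.  18.  18.  18.  19.  20.  20.  20.  21.
  21.  22.  22.  23.  23.  23.  23.  24.]
```

apply_moves:
  series: [0,0,1.5,0,0,0,0,0,0,1.5,0,0,0,0,0,0,1.5,0,0,0,0,0,0,1,0,0,0,0,0,0,1,0,0,0,0,0,0,0,0,0,0,0]

```text
clock: 23.47
tool_pos: [0.5563, 0.0388, 0.1345]
tcp_rot: [0.772, -0.636, -0.001, 0.0]
ft_force: [-0.2, -0.8, -1.7]
width: 0.0116
finger_force: 39.1
```

apply_moves:
  series: [0,0,0.8,0,0,0,0,0,0,0.7,0,0,0,0,0,0,0,0,0,0,0]

```text
clock: 23.72
tool_pos: [0.5564, 0.0388, 0.1332]
tcp_rot: [0.772, -0.636, -0.0, 0.0]
ft_force: [-0.4, -0.5, -1.4]
width: 0.0115
finger_force: 39.1
```

No force below the saddle-top level, so the bar is in the slot. I'll go on down gently.

apply_moves:
  series: [0,0,1,0,0,0,0,0,0,1,0,0,0,0,0,0,1,0,0,0,0,0,0,0,0,0,0,0]

```text
clock: 24.05
tool_pos: [0.5562, 0.0388, 0.13]
tcp_rot: [0.772, -0.636, -0.001, 0.0]
ft_force: [0.0, -0.2, -0.6]
width: 0.0113
finger_force: 39.1
```

apply_moves:
  series: [0,0,1,0,0,0,0,0,0,1,0,0,0,0,0,0,1,0,0,0,0,0,0,0,0,0,0,0]

```text
clock: 24.38
tool_pos: [0.5563, 0.0388, 0.127]
tcp_rot: [0.772, -0.636, -0.001, 0.0]
ft_force: [-1.3, 1.0, -1.2]
width: 0.0116
finger_force: 39.1
```

apply_moves:
  series: [0,0,1,0,0,0,0,0,0,1,0,0,0,0,0,0,0,0,0,0,0]

```text
clock: 24.63
tool_pos: [0.5563, 0.0388, 0.125]
tcp_rot: [0.772, -0.636, -0.001, 0.0]
ft_force: [-0.4, -0.2, -1.9]
width: 0.0117
finger_force: 39.1
```

apply_moves:
  series: [0,0,0.8,0,0,0,0,0,0,0,0,0,0,0]

```text
clock: 24.8
tool_pos: [0.5564, 0.0388, 0.1244]
tcp_rot: [0.772, -0.636, -0.0, 0.0]
ft_force: [0.1, 0.5, -0.8]
width: 0.0113
finger_force: 39.1
```

apply_moves:
  series: [0,0,0.6,0,0,0,0,0,0,0,0,0,0,0]

```text
clock: 24.97
tool_pos: [0.5564, 0.0388, 0.1238]
tcp_rot: [0.772, -0.636, -0.0, 0.0]
ft_force: [-0.5, -0.1, -1.7]
width: 0.0116
finger_force: 39.1
```

apply_moves:
  series: [0,0,0.5,0,0,0,0,0,0,0,0,0,0,0]

```text
clock: 25.13
tool_pos: [0.5565, 0.0388, 0.1236]
tcp_rot: [0.772, -0.636, -0.0, 0.0]
ft_force: [-0.4, -0.4, -0.2]
width: 0.0114
finger_force: 39.2
```

apply_moves:
  series: [0,0,0.5,0,0,0,0,0,0,0,0,0,0,0]

```text
clock: 25.3
tool_pos: [0.5565, 0.0388, 0.1235]
tcp_rot: [0.772, -0.636, -0.0, 0.0]
ft_force: [-1.9, 0.0, 3.2]
width: 0.012
finger_force: 39.8
```

apply_moves:
  series: [0,0,0.4,0,0,0,0,0,0,0,0,0,0,0]

```text
clock: 25.47
tool_pos: [0.5565, 0.0388, 0.1235]
tcp_rot: [0.772, -0.636, 0.0, -0.0]
ft_force: [-3.1, -0.3, 6.2]
width: 0.0114
finger_force: 40.3
```

The stop is firm at 123.5 mm, and the floor was expected at 123.6, so the bar is home. I'll hold, ease off, let go and back away upward.

apply_moves:
  series: [0,0,-0.5,0,0,0,0,0,0,0,0,0,0,0,0,0,0,0,0,0,0,0,0,0,0,0,0,0,0,0,0,0,0,0,0.15,0,0,0,0,0,0,0.2,0,0,0,0,0,0,0.25,0,0,0,0,0,0,0.35,0,0,0,0,0,0,0.4,0,0,0,0,0,0,0.4,0,0,0,0,0,0,0.4]

```text
clock: 26.38
tool_pos: [0.5565, 0.0388, 0.1229]
tcp_rot: [0.772, -0.636, -0.0, 0.0]
ft_force: [-0.5, -0.1, 0.2]
width: 0.0341
finger_force: 0.0
```

apply_moves:
  series: [0,0,-4,0,0,0,0.4,0,0,-8,0,0,0,0.4,0,0,-12,0,0,0,0.4,0,0,-15,0,0,0,0.4,0,0,-15,0,0,0,0.4,0,0,-15,0,0,0,0.4,0,0,-15,0,0,0,0.4,0,0,-15,0,0,0,0.4,0,0,-15,0,0,0,0.4,0,0,-15,0,0,0,0.4,0,0,0,0,0,0,0.4,0,0,0,0,0,0,0.4]

```text
clock: 27.38
tool_pos: [0.5571, 0.039, 0.2535]
tcp_rot: [0.772, -0.636, 0.0, -0.001]
ft_force: [0.8, 0.2, -0.4]
width: 0.0341
finger_force: 0.0
```

```bash
python3 - <<'E'
from h import *
p,d=snap('scene','s9')
a=cv2.imread('pics/s9.png')[125:195,205:298];cv2.imwrite('pics/s9c.png',cv2.resize(a,(797,600),interpolation=cv2.INTER_CUBIC))
y=np.radians(11);ex=np.array([np.cos(y),np.sin(y)]);ey=np.array([-ex[1],ex[0]])
for t in('scene0','s9'):
    Q=cloud('scene',np.load(t+'.npz')['d'])*1000;X=(Q[...,:2]-np.array([577.2,42.9]))@np.c_[ex,ey]
    for c in(-34,0,43):
        k=(np.abs(X[...,1]-c)<16)&(X[...,0]>-40)&(X[...,0]<-8)&(Q[...,2]>192)&(Q[...,2]<207)
        if k.any(): print(t,c,k.sum(),np.round(X[k].mean(0),1),round(float(np.median(Q[k][:,2])),1),round(float(Q[k][:,2].max()),1))
s=monitor.state();print(s['clock'],s['finger_force'],s['ft_force'])
E
```

```text
scene0 -34 37 [-18.9 -31.5] 197.9 200.8
scene0 43 41 [-18.5  47.8] 198.0 200.0
s9 -34 36 [-19.  -31.5] 197.7 200.6
s9 0 46 [-21.6   3. ] 200.0 203.0
s9 43 40 [-18.7  47.6] 198.0 200.6
27.4333 0.0 [-1.39710163 -0.29077384 -0.51226869]
```

View pics/s9c.png

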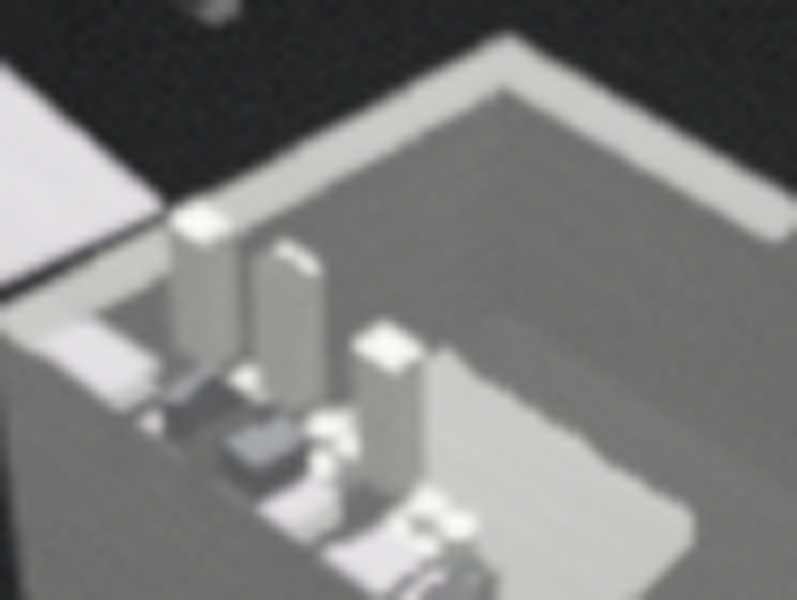

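The crop shows the new carrier at (290,320) hanging upright in the saddle slot, with its block top at about 201 mm (right for home). The neighbours (200,280) and (390,400) have not moved, and the gripper is clear.

```bash
python3 -c "
from bench import order
print(order.sign_off())"
```

```text
the job is handed in; nothing more can be done
None
```

The carrier hangs released in the saddle slot, both neighbours stayed where they were, and I handed the job in at about 27 s. Joint 6 touched its range limit once (-3.053 rad against -3.05), so I set the carrier back on the tray and re-gripped it with the gripper turned round. The sign-off did not say whether the job passed.

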